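# Close up a two-panel seascape against the fence

## Task

Push the blue sea panel along the assembly board until it lies flat and square against the long fence and closed up edge to edge against the sand panel, leaving no gap, with the sand panel still seated in its corner. Only push with the fingers: do not pick up or tip either panel, and leave the pots and everything else standing where they are.

Things in the scene. Friction and masses are not known exactly. Their poses are not given: they have to be found in the camera images.
- sea_panel: The panel to push: square wooden art panel, 100 x 100 x 30 mm thick, about 0.25 kg, top deep blue and turquoise with white foam streaks, flat and loose on the board away from the fence. Origin at the centre of its underside, z up; in its right place its x and y axes are parallel to the board's (it starts turned by up to 0.35 rad from that).
- sand_panel: The finished neighbour: the same size of panel, 100 x 100 x 30 mm, with a sand-coloured top and dark rocks, lying loose in the corner between fence and stop (about 1.5 mm from each). Origin at the centre of its underside, x and y axes parallel to the board's.
- board: Fixed plywood assembly board, upper face 12 mm above the table, with two aluminium bars on it: the long fence along its far edge, the shorter stop at its right end. Origin on the upper face at the inner corner of both bars. x points into the fence (inner face at x = 0), y along the fence away from the stop (inner face at y = 0). The board spans x -260 to 30, y -30 to 430 mm.
- sea_place (a point): Point on the board's upper face where the middle of the sea panel belongs: board x = -50, y = 150 mm; fixed to the board, same axes. The fence runs the board's whole length, the stop from board x = -160 to 0 mm; both bars are 20 mm wide and 18 mm high.
- pot_blue: Bystander: small blue pigment pot with black lid, 40 mm diameter, 42 mm tall, standing on the board (which pot stands where varies). Origin at the centre of its underside, z up.
- pot_white: Bystander: small white pigment pot with black lid, 40 mm diameter, 42 mm tall, standing on the board (which pot stands where varies). Origin at the centre of its underside, z up.
- pot_red: Bystander: small red pigment pot with black lid, 40 mm diameter, 42 mm tall, standing on the board (which pot stands where varies). Origin at the centre of its underside, z up.
- mixing_cup: Bystander: empty paper mixing cup, 76 mm diameter, 95 mm tall, on the table left of the board. Origin at the centre of its underside.
- tape_roll: Bystander: yellow roll of tape, 100 mm diameter, 25 mm high, flat on the table right of the board. Origin at the centre of its underside.
- spray_bottle: Bystander: clear bottle with blue cap, 56 mm diameter, 150 mm tall, on the table right of the board. Origin at the centre of its underside.
- spreader: Bystander: spatula 200 mm long lying on the table left of the board. Origin under its middle, handle to its -x.
Mind the look-alikes: they are no part of the job. Leave any green look-alike of the sea_panel alone.

How it is judged:
By the outcome, as a careful person would: the job done as asked, in the order asked, and still so for the second after the job is handed in, with the robot touching nothing.
It also fails if it takes over 45 s, if anything falls off the work surface, if the arm or the gripper's body presses on something with over 40 N, if the wrist force passes 120 N, or if a joint passes its speed limit or range.

## Robot

A 6-joint arm with a two-finger parallel gripper is mounted at the origin on the work surface. World frame = base frame: x ahead of the robot, y to its left, z up, the work surface at z = 0. Lengths are in m, angles in rad, forces in N, time in s.
With the tool pointing down it reaches from about 0.3 to 0.875 m from the base axis. Payload 6.4 kg.
Tool frame: the origin (TCP) lies between the finger pads; the fingertips stand 8 mm ahead of it and the grasp point (between the pads) lies 11 mm behind it; z points along the fingers, y is the direction in which the jaws open and shut (so a half turn about z gives the same grasp; the last joint's range is limited). The gripper opens to 85 mm and grips with 20 to 120 N. Pads are 22 mm wide; open, the fingers measure 114 mm over their backs; the gripper's body (76 mm by 85 mm) begins 54 mm behind the grasp point. The pads swing forward as they close: fully open they stand 13 mm farther back than shut.
Start: joints at [-1.55, 0.181, 1.607, -0, 1.354, -0.206], TCP at [0.129, -0.56, 0.239] pointing down, gripper open.
Joint ranges: [-2.99, 2.99], [-0.89, 2.07], [0.3, 2.58], [-1.14, 4.28], [0, 2.63], [-3.12, 3.12]. Speed limits (rad/s): [2.57, 2.57, 3.01, 3.14, 3.14, 3.14].

## Interface

Orientations are given as a unit quaternion [w, x, y, z].
In Python, from bench import monitor, viewer, workorder, spotter gives the robot as it stands. The module is installed in compiled form; this text tells all that it offers.
- The arm moves only by the tool move_arm, never from a script. Its argument "motion" is a list of rows, each a list of 3 entries, a list of its own where there are three numbers: the shift along the tool's x, y, z in units of 60 mm (1.0 is 60 mm), then the turn, a rotation vector about the tool's x, y, z in units of 8 degrees (1.0 is 8 degrees), then the opening in per cent of the stroke, from 0 (shut) to 100 (fully open). In form: [[[dx, dy, dz], [rx, ry, rz], grip], ...]. A call has 1 to 10 rows; each row is the pose to reach, as a shift and turn from the pose commanded when the call began, along the tool's axes at that moment; what a row does not reach only later rows make up. A row lasts 1/8 s, in which the tool goes at most 62.5 mm and 10.7 degrees, less where a joint would pass 70% of its speed; a pose out of reach is approached as far as the arm can. A call with a gripper value outside its range is refused whole. The fingers move at their own pace and stop on an object; the grip force is fixed at half the most. Time passes only in rows, so rows that repeat a pose let the fingers close. It gives the time, the measured TCP pose, the force and the opening at its end, in the units of the state.
- monitor.get_obs(): the state, without advancing time (a new reading comes with each control period).
- viewer.camera(name): name is "side" or "top"; returns the picture (480x640x3 uint8, blue, green, red); there is no depth.
- viewer.calibration(name): a dict with "fovy" (degrees; the focal length in pixels is half the picture's height over the tangent of half this angle, whatever the lens; pixels are square), "cx", "cy" (the principal point, pixels), "extrinsics" (4x4, takes a point from camera to world coordinates). Camera axes: x right, y down, z forward; pixel columns grow to the right and rows downward; lengths in m; the calibration is good to about 2 mm. A picture is of the moment at which its call begins. calibration takes no time and is no camera call.
- workorder.hand_in(): hands the job in, once; it reports no verdict.
Trained networks look in the newest picture that a camera, given by its name, has taken for a name from the list of things; names that differ only in an ending like _2 or _b are one class to them, and where a whole thing is asked for, a point or a joint stands for the part that bears it (a point fixed in the world has none). Each returns a list of dicts, best first, with "score" (0 to 1); they miss things now and then, are a little off and sometimes report something else, mostly with a low value. They report only what shows in the picture. A call takes as long as a camera call. They do not tell look-alikes from the thing itself.
- spotter.search_frame(camera, name): "centre" ([column, row] as shares, 0 to 1, of the picture: columns of its width, rows of its height, amid what is visible of it).
- spotter.outline_of(camera, name): "region" (480x640 bool, what is visible of it) and "centre" ([column, row] as shares, 0 to 1, of the picture: columns of its width, rows of its height, amid what is visible of it).
The state is a dict: "time_s": time; "q": joint angles; "dq": joint speeds; "joint_efforts": joint torques, N m; "eef_pos": TCP position; "eef_rot": TCP orientation; "wrist_force": force on the tool from outside, world axes, zero at the start; "torque": the same for the moment, N m; "opening": opening from 0.0 (shut) to 1.0 (fully open).
Only numpy, scipy, OpenCV 4.12 (cv2) and the standard library are available. Lean on these libraries where they do the work, as an engineer would, in place of code of your own. Each camera call takes 0.05 s, during which the arm holds its last target. There are 200 camera calls.

## Working session

There is one attempt and no reset: what is moved stays moved. The work goes in short steps, Python scripts to look and compute and a tool call to move; the robot and the scene stay as the last step left them, time stands still between calls to the robot, and variables do not carry over. Pictures are saved under pics/ and viewed, about 8 in all and at most 12, crops included, and the job is handed in when it is done.

Besides the shell and the picture viewer there is one more tool, called after ">>>" in YAML: its name, and indented under it one key for each argument. move_arm: Moves the arm, as the interface text tells. Its arguments: {"type":"object","properties":{"motion":{"type":"array","items":{"type":"array"}}},"required":["motion"]}

```bash
mkdir -p pics
cat > h.py <<'E'
import numpy as np, cv2
from bench import monitor, viewer, workorder, spotter
def cam(n):
    c=viewer.calibration(n); f=240/np.tan(np.radians(c['fovy'])/2)
    return f,c['cx'],c['cy'],np.array(c['extrinsics'])
def px2w(n,uv,z):
    f,cx,cy,E=cam(n); uv=np.atleast_2d(uv).astype(float)
    d=np.c_[(uv[:,0]-cx)/f,(uv[:,1]-cy)/f,np.ones(len(uv))]@E[:3,:3].T
    o=E[:3,3]; return o+d*((z-o[2])/d[:,2])[:,None]
def w2px(n,p):
    f,cx,cy,E=cam(n); p=np.atleast_2d(p)
    q=(p-E[:3,3])@E[:3,:3]; return np.c_[f*q[:,0]/q[:,2]+cx,f*q[:,1]/q[:,2]+cy]
E
python3 - <<'E'
from h import *
np.set_printoptions(precision=4,suppress=True)
o=monitor.get_obs(); print(o['eef_pos'],o['eef_rot'],o['time_s'],o['opening'])
for n in('top','side'):
    cv2.imwrite(f'pics/{n}0.png',viewer.camera(n)); print(n,cam(n))
for nm,z in(('sea_panel',.042),('sand_panel',.042),('pot_blue',.054),('pot_white',.054),('pot_red',.054),('board',.012)):
    for r in spotter.outline_of('top',nm)[:3]:
        c=np.array(r['centre'])*[640,480]; m=r['region'].astype(np.uint8)
        rect=cv2.minAreaRect(cv2.findNonZero(m)); print(nm,round(r['score'],2),c,px2w('top',c,z)[0],m.sum(),rect)
        if 'panel' in nm: print(px2w('top',cv2.boxPoints(rect),z)[:,:2].tolist())
E
```

```text
[ 0.1293 -0.5597  0.2384] [-0.0009  0.9936  0.1131  0.0001] 0.0 1.003193294168427
top (np.float64(466.8022612506137), 323.9363236790971, 242.58234109557466, array([[-0.0038, -0.9863,  0.1646,  0.3994],
       [-1.    ,  0.0051,  0.0075,  0.0489],
       [-0.0082, -0.1646, -0.9863,  1.0608],
       [ 0.    ,  0.    ,  0.    ,  1.    ]]))
side (np.float64(483.45599576514684), 309.6156316570259, 245.99252137776475, array([[-0.7609, -0.3805,  0.5256, -0.0375],
       [-0.6485,  0.4721, -0.5971,  0.7161],
       [-0.021 , -0.7952, -0.6059,  0.7077],
       [ 0.    ,  0.    ,  0.    ,  1.    ]]))
sea_panel 0.73 [254.784 152.208] [0.78   0.2142 0.042 ] 2010 ((255.22952270507812, 152.9754180908203), (46.86149215698242, 44.94094467163086), 50.194427490234375)
[[0.7873409699327735, 0.2874038079824738], [0.8566998790810859, 0.2095069155085983], [0.7689955292059256, 0.13917509781941678], [0.7014538143383201, 0.21669967547130364]]
sea_panel 0.55 [277.696 259.584] [0.532  0.1586 0.042 ] 2063 ((278.3077087402344, 259.9615478515625), (46.0872917175293, 46.0872917175293), 11.309932708740234)
[[0.4915
[... 507 characters left out ...]
blue 0.7 [345.792 284.592] [0.4755 0.0099 0.054 ] 267 ((346.5, 283.0), (18.0, 17.0), 90.0)
pot_blue 0.55 [215.104 312.192] [0.4178 0.2898 0.054 ] 331 ((214.5, 312.0), (18.0, 21.0), 90.0)
pot_white 0.57 [518.08  196.992] [ 0.6676 -0.3738  0.054 ] 1053 ((520.8823852539062, 197.97059631347656), (26.239282608032227, 50.24908447265625), 59.03623962402344)
pot_white 0.54 [346.304 281.52 ] [0.4821 0.0087 0.054 ] 268 ((346.5, 283.0), (18.0, 17.0), 90.0)
pot_red 0.68 [377.088 296.4  ] [ 0.4499 -0.0569  0.054 ] 247 ((377.5, 296.0), (16.0, 17.0), 90.0)
board 0.9 [301.312 266.208] [0.5206 0.1082 0.012 ] 20373 ((297.744140625, 261.192626953125), (127.91952514648438, 206.1132049560547), 88.47923278808594)
```

View pics/top0.png

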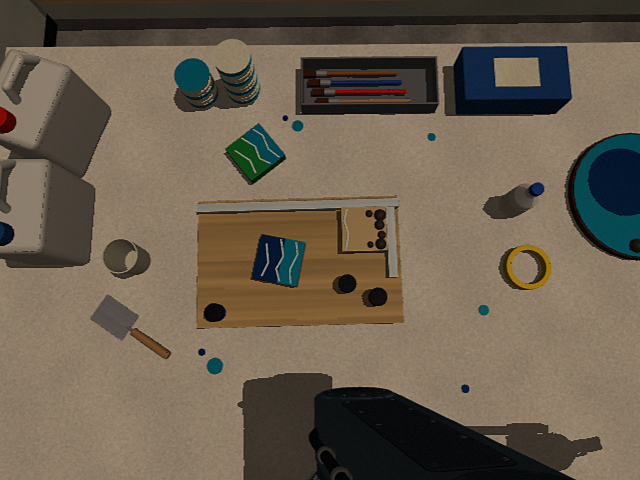

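View pics/side0.png

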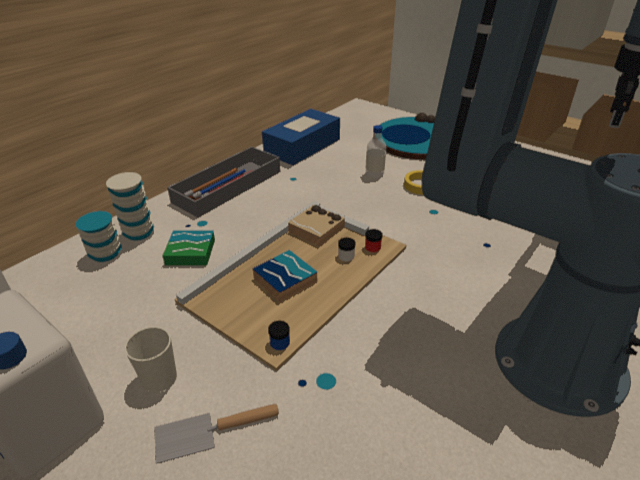

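The top view shows the blue sea panel at about (278,260) and the green look-alike beyond the fence at (255,152). The sand panel is in its corner at (362,230). The pots are white (346,283), red (377,296) and blue (215,312). The side view agrees, with sea at (285,275). Next I'll fit the poses by matching silhouettes.

```bash
cat >> h.py <<'E'
from scipy.optimize import minimize
def boxpts(p,hx,hy,z0,z1,c=(0,0)):
    x,y,a=p; R=np.array([[np.cos(a),-np.sin(a)],[np.sin(a),np.cos(a)]])
    P=np.array([[sx*hx+c[0],sy*hy+c[1]] for sx in(-1,1) for sy in(-1,1)])@R.T+[x,y]
    return np.r_[np.c_[P,np.full(4,z0)],np.c_[P,np.full(4,z1)]]
def hullmask(uvs):
    m=np.zeros((480*4,640*4),np.uint8)
    for uv in uvs:
        h=cv2.convexHull(((uv+.5)*4*16).astype(np.int32)); cv2.fillConvexPoly(m,h,1,shift=4)
    return cv2.resize(m.astype(np.float32),(640,480),interpolation=cv2.INTER_AREA)
def fit(masks,p0,parts):
    # masks: {cam:region}; parts(p)-> list of 3d pt sets
    def cost(v):
        p=[v[0]/1000,v[1]/1000,v[2]/100]
        return sum(np.abs(hullmask([w2px(n,q) for q in parts(p)])-m).sum()/m.sum() for n,m in masks.items())
    v0=np.array([p0[0]*1000,p0[1]*1000,p0[2]*100]); 
    S=np.vstack([v0,v0+[8,0,0],v0+[0,8,0],v0+[0,0,8]])
    r=minimize(cost,v0,method='Nelder-Mead',options=dict(initial_simplex=S,xatol=.05,fatol=1e-5))
    return np.array([r.x[0]/1000,r.x[1]/1000,r.x[2]/100]),r.fun
def pick(c,nm,xy,z):
    uv=w2px(c,[*xy,z])[0]; L=spotter.outline_of(c,nm)
    L=[r for r in L if np.hypot(*(np.array(r['centre'])*[640,480]-uv))<25]
    return L[0]['region'].astype(float) if L else None
panel=lambda p:[boxpts(p,.05,.05,.012,.042)]
board=lambda p:[boxpts(p,.145,.23,0,.012,(-.115,.2)),boxpts(p,.01,.23,.012,.03,(.01,.2)),boxpts(p,.08,.01,.012,.03,(-.08,-.01))]
def tob(b,p):
    c,s=np.cos(b[2]),np.sin(b[2]); d=np.array(p[:2])-b[:2]
    return np.array([c*d[0]+s*d[1],-s*d[0]+c*d[1],p[2]-b[2]])
E
python3 - <<'E'
from h import *
np.set_printoptions(precision=4,suppress=True)
for n in('top','side'): viewer.camera(n)
res={}
for nm,p0,f in(('sea_panel',(.532,.158,-.2),panel),('sand_panel',(.6,-.03,0),panel),('board',(.649,-.08,.02),board)):
    ctr=np.mean(f(p0)[0],axis=0) 
    M={n:pick(n,nm,ctr[:2],ctr[2]) for n in('top','side')}; M={k:v for k,v in M.items() if v is not None}
    for ks in (['top'],['side'],['top','side']):
        if all(k in M for k in ks):
            res[nm,len(ks)]=r=fit({k:M[k] for k in ks},p0,f); print(nm,ks,r); 
            if ks[0]=='top': res[nm]=r[0]
b=res['board']; np.save('board.npy',b)
for k in('sea_panel','sand_panel'): print(k,tob(b,res[k]))
im=cv2.imread('pics/top0.png'); big=cv2.resize(im[180:340,180:420],None,fx=3.3,fy=3.3,interpolation=cv2.INTER_CUBIC)
def dr(pts,col):
    h=cv2.convexHull(((w2px('top',pts)+.5-[180,180])*3.3).astype(np.int32)); cv2.polylines(big,[h],True,col,1)
for q in board(b): dr(q,(0,0,255))
for k in('sea_panel','sand_panel'): dr(panel(res[k])[0][4:],(0,255,0))
cv2.imwrite('pics/ov0.png',big)
E
```

```text
sea_panel ['top'] (array([ 0.5328,  0.1578, -0.1787]), np.float64(0.05057926829268293))
sea_panel ['side'] (array([ 0.5311,  0.1551, -0.1876]), np.float64(0.030771988527724666))
sea_panel ['top', 'side'] (array([ 0.532 ,  0.1562, -0.1894]), np.float64(0.1057699482348552))
sand_panel ['top'] (array([ 0.6015, -0.0307,  0.0093]), np.float64(0.026295180722891567))
sand_panel ['side'] (array([ 0.6002, -0.0343,  0.0288]), np.float64(0.055589360222531296))
sand_panel ['top', 'side'] (array([ 0.6014, -0.0317,  0.0129]), np.float64(0.11596073445380968))
board ['top'] (array([ 0.6542, -0.0816,  0.0223]), np.float64(0.28129314170200176))
sea_panel [-0.1169  0.2405 -0.2117]
sand_panel [-0.0517  0.0511 -0.0094]
```

View pics/ov0.png

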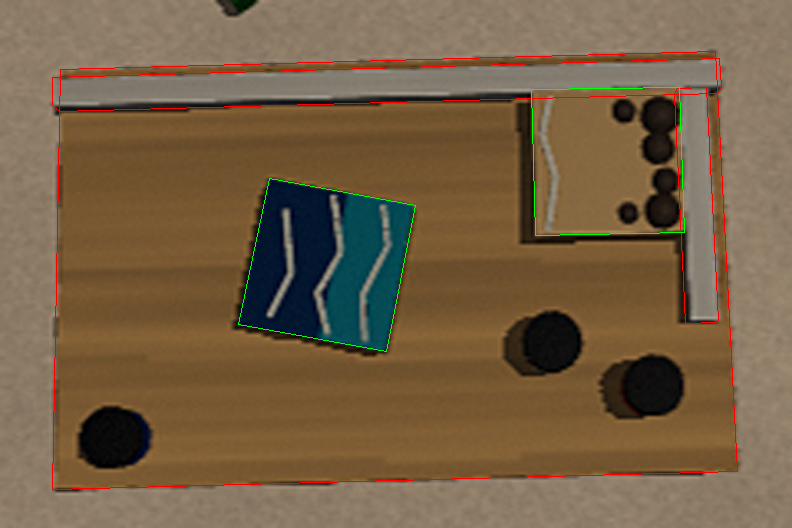

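The overlay fits well. In board coordinates, sea is at (-117, 240) mm with yaw -0.21 rad. Sand is at (-51.7, 51.1), which matches the 1.5 mm gaps. My plan is to use the two half-open fingers as a wide pusher. I'll push +x into the fence, then -y into the sand panel.

```bash
cat >> h.py <<'E'
from scipy.spatial.transform import Rotation as Ro
def go(xb,yb,z,yawb):
    b=np.load('board.npy'); o=monitor.get_obs(); c,s=np.cos(b[2]),np.sin(b[2])
    q=o['eef_rot']; R=Ro.from_quat([q[1],q[2],q[3],q[0]])
    t=np.array([b[0]+c*xb-s*yb,b[1]+s*xb+c*yb,z])
    Rt=Ro.from_euler('z',b[2]+yawb)*Ro.from_matrix(np.diag([1,-1,-1.]))
    print('shift',np.round(R.inv().apply(t-o['eef_pos'])/.06,2),'turn',np.round((R.inv()*Rt).as_rotvec(degrees=True)/8,2),'target',t.round(3))
def state():
    b=np.load('board.npy'); o=monitor.get_obs(); e=o['eef_pos']
    print('t',o['time_s'],'tcp board',tob(b,[e[0],e[1],b[2]])[:2].round(4),'z',round(e[2],4),'F',np.round(o['wrist_force'],1),'open',round(o['opening'],2),'q',np.round(o['q'],2))
E
python3 -c "
from h import *
state(); go(-.205,.236,.15,0); go(-.205,.236,.026,0)"
```

```text
t 0.8 tcp board [-0.5354 -0.4669] z 0.2393 F [-0.9 -0.8 -0.2] open 1.0 q [-1.55  0.18  1.61  0.    1.35 -0.21]
shift [  7.77 -10.35   1.49] turn [ 0.   -0.    1.46] target [0.444 0.15  0.15 ]
shift [  7.77 -10.35   3.55] turn [ 0.   -0.    1.46] target [0.444 0.15  0.026]
```

>>> move_arm:
  motion:
    - [[7.77,-10.35,1.49],[0,0,1.46],55]
    - [[7.77,-10.35,1.49],[0,0,1.46],55]
    - [[7.77,-10.35,1.49],[0,0,1.46],55]
    - [[7.77,-10.35,1.49],[0,0,1.46],55]
    - [[7.77,-10.35,1.49],[0,0,1.46],55]
    - [[7.77,-10.35,1.49],[0,0,1.46],55]
    - [[7.77,-10.35,1.49],[0,0,1.46],55]
    - [[7.77,-10.35,1.49],[0,0,1.46],55]
    - [[7.77,-10.35,1.49],[0,0,1.46],55]
    - [[7.77,-10.35,1.49],[0,0,1.46],55]

```text
time_s: 2.05
eef_pos: [0.3818, 0.0093, 0.1683]
eef_rot: [0.0, 1.0, 0.011, 0.001]
wrist_force: [2.1, -0.8, 0.5]
opening: 0.554
```

```bash
python3 -c "
from h import *
state(); go(-.205,.236,.12,0)"
```

```text
t 2.05 tcp board [-0.2703  0.0969] z 0.1683 F [ 2.1 -0.8  0.5] open 0.55 q [-0.29 -0.2   2.14 -0.    1.2   1.26]
shift [ 1.09 -2.32  0.81] turn [ 0.01 -0.02  0.01] target [0.444 0.15  0.12 ]
```

>>> move_arm:
  motion:
    - [[1.09,-2.32,0.81],[0,0,0],55]
    - [[1.09,-2.32,0.81],[0,0,0],55]
    - [[1.09,-2.32,0.81],[0,0,0],55]
    - [[1.09,-2.32,0.81],[0,0,0],55]
    - [[1.09,-2.32,0.81],[0,0,0],55]
    - [[1.09,-2.32,0.81],[0,0,0],55]

```text
time_s: 2.8
eef_pos: [0.4432, 0.1471, 0.1197]
eef_rot: [0.0, 1.0, 0.011, 0.0]
wrist_force: [-0.3, 0.2, 1.1]
opening: 0.545
```

```bash
python3 -c "
from h import *
state(); go(-.203,.236,.028,0)"
```

```text
t 2.8 tcp board [-0.2058  0.2333] z 0.1197 F [-0.3  0.2  1.1] open 0.55 q [ 0.07  0.09  1.98 -0.    1.08  1.61]
shift [ 0.05 -0.05  1.53] turn [ 0.   -0.01 -0.01] target [0.446 0.15  0.028]
```

>>> move_arm:
  motion:
    - [[0.03,-0.03,0.8],[0,0,0],55]
    - [[0.03,-0.03,1.3],[0,0,0],55]
    - [[0.03,-0.03,1.5],[0,0,0],55]
    - [[0.03,-0.03,1.52],[0,0,0],55]
    - [[0.03,-0.03,1.52],[0,0,0],55]

```text
time_s: 3.42
eef_pos: [0.4459, 0.1497, 0.0292]
eef_rot: [-0.0, 1.0, 0.011, 0.001]
wrist_force: [0.6, -0.4, 0.3]
opening: 0.551
```

```bash
python3 -c "
from h import *
state(); go(-.115,.236,.028,0)
im=viewer.camera('side'); cv2.imwrite('pics/s1.png',cv2.resize(im[180:380,160:420],None,fx=3,fy=3))"
```

```text
t 3.425 tcp board [-0.2031  0.2359] z 0.0292 F [ 0.6 -0.4  0.3] open 0.55 q [0.07 0.27 2.   0.   0.87 1.62]
shift [ 1.47 -0.    0.02] turn [-0.   -0.02  0.  ] target [0.534 0.152 0.028]
```

View pics/s1.png

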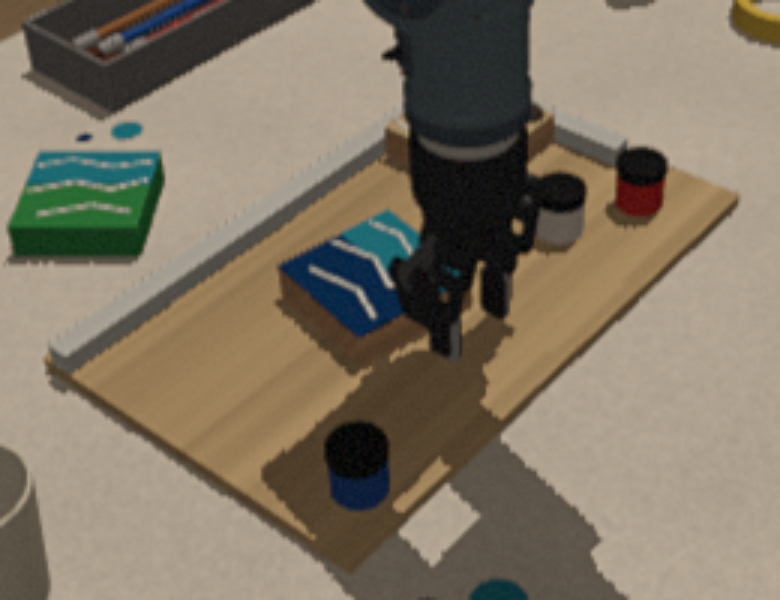

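The fingers are down behind the sea panel and clear of the pots: white at crop (557,208), blue at (357,465). I'll push +x slowly and stop a little short of the fence.

>>> move_arm:
  motion:
    - [[0.15,0,0.02],[0,0,0],55]
    - [[0.3,0,0.02],[0,0,0],55]
    - [[0.45,0,0.02],[0,0,0],55]
    - [[0.6,0,0.02],[0,0,0],55]
    - [[0.75,0,0.02],[0,0,0],55]
    - [[0.9,0,0.02],[0,0,0],55]
    - [[1.05,0,0.02],[0,0,0],55]
    - [[1.2,0,0.02],[0,0,0],55]
    - [[1.3,0,0.02],[0,0,0],55]
    - [[1.35,0,0.02],[0,0,0],55]

```text
time_s: 4.72
eef_pos: [0.5261, 0.1517, 0.0268]
eef_rot: [-0.0, 1.0, 0.011, -0.0]
wrist_force: [-3.3, -0.1, 1.5]
opening: 0.549
```

```bash
python3 -c "
from h import *
state(); go(-.110,.236,.028,0)
im=viewer.camera('side'); cv2.imwrite('pics/s2.png',cv2.resize(im[180:380,160:420],None,fx=3,fy=3))"
```

```text
t 4.725 tcp board [-0.1228  0.2361] z 0.0268 F [-3.3 -0.1  1.5] open 0.55 q [0.06 0.41 1.8  0.   0.93 1.61]
shift [ 0.21  0.   -0.02] turn [-0.  0.  0.] target [0.539 0.152 0.028]
```

View pics/s2.png

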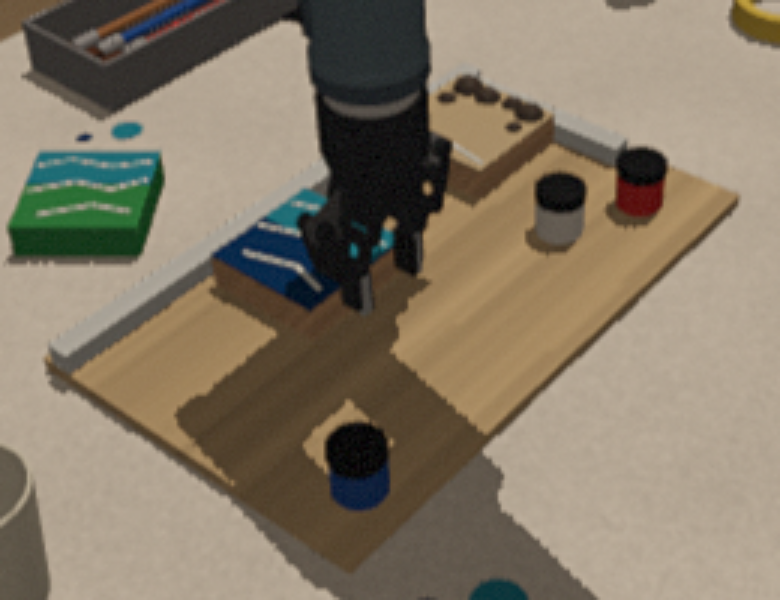

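The panel has squared up and is near the fence, with the sand panel untouched. I'll approach contact in small steps and watch the force.

>>> move_arm:
  motion:
    - [[0.06,0,-0.01],[0,0,0],55]
    - [[0.11,0,-0.01],[0,0,0],55]
    - [[0.15,0,-0.01],[0,0,0],55]
    - [[0.18,0,-0.01],[0,0,0],55]
    - [[0.18,0,-0.01],[0,0,0],55]

```text
time_s: 5.4
eef_pos: [0.5354, 0.152, 0.0272]
eef_rot: [0.0, 1.0, 0.012, -0.001]
wrist_force: [-5.4, 0.1, 3.9]
opening: 0.55
```

>>> move_arm:
  motion:
    - [[0.03,0,0],[0,0,0],55]
    - [[0.06,0,0],[0,0,0],55]
    - [[0.06,0,0],[0,0,0],55]

```text
time_s: 5.78
eef_pos: [0.5354, 0.1521, 0.0264]
eef_rot: [0.0, 1.0, 0.012, -0.005]
wrist_force: [-16.5, -1.7, 10.3]
opening: 0.548
```

Contact with the fence: 16.5 N and the TCP stalled. Next I'll back off, lift and measure.

>>> move_arm:
  motion:
    - [[-0.3,0,0],[0,0,0],55]
    - [[-0.5,0,0],[0,0,0],55]
    - [[-0.6,0,-0.8],[0,0,0],55]
    - [[-0.6,0,-1.8],[0,0,0],55]
    - [[-1.5,0,-2.5],[0,0,0],55]
    - [[-2.5,0,-2.8],[0,0,0],55]
    - [[-3,0,-3],[0,0,0],55]
    - [[-3,0,-3],[0,0,0],55]

```text
time_s: 6.78
eef_pos: [0.3596, 0.1482, 0.2088]
eef_rot: [-0.0, 1.0, 0.012, 0.002]
wrist_force: [-0.2, -0.5, 0.3]
opening: 0.55
```

```bash
cat >> h.py <<'E'
def look(tag,sea0,sand0):
    b=np.load('board.npy'); im={n:viewer.camera(n) for n in('top','side')}; R={}
    c,s=np.cos(b[2]),np.sin(b[2])
    for nm,p in(('sea_panel',sea0),('sand_panel',sand0)):
        w=(b[0]+c*p[0]-s*p[1],b[1]+s*p[0]+c*p[1],b[2])
        for n in('top','side'):
            m=pick(n,nm,w[:2],.03)
            if m is None: print(nm,n,'none'); continue
            r,f=fit({n:m},w,panel); print(nm,n,tob(b,r).round(4),round(f,3),int(m.sum()))
    cv2.imwrite(f'pics/{tag}.png',cv2.resize(im['top'][180:340,180:420],None,fx=3.3,fy=3.3,interpolation=cv2.INTER_CUBIC))
    cv2.imwrite(f'pics/{tag}s.png',cv2.resize(im['side'][180:380,160:420],None,fx=3,fy=3,interpolation=cv2.INTER_CUBIC))
E
python3 -c "
from h import *
state(); look('m3',(-.05,.236),(-.05,.05)); go(-.05,.34,.12,np.pi/2)"
```

```text
t 6.775 tcp board [-0.2894  0.2363] z 0.2088 F [-0.2 -0.5  0.3] open 0.55 q [ 0.08 -0.24  2.08  0.    1.3   1.63]
sea_panel top none
sea_panel side [-0.052   0.2489  0.0119] 0.028 1986
sand_panel top [-0.0514  0.0514 -0.003 ] 0.032 2101
sand_panel side [-0.0524  0.0487  0.0828] 0.321 1143
shift [ 3.97 -1.74  1.45] turn [-1.000e-02  1.000e-02 -1.125e+01] target [0.597 0.257 0.12 ]
```

View pics/m3.png

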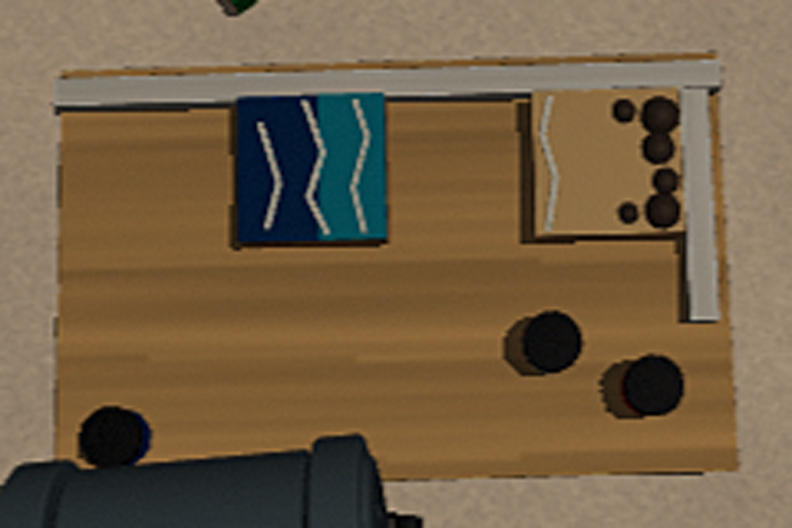

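Sea now lies along the fence at y≈249 mm, with crop corners (237,97) to (385,242). The sand panel and the pots have not moved. Next I'll bring the tool round to the +y side, turned 90°.

>>> move_arm:
  motion:
    - [[0.4,-1,0.2],[0,0,-1.25],45]
    - [[0.8,-1.83,0.4],[0,0,-2.5],45]
    - [[1.4,-1.83,0.6],[0,0,-3.75],45]
    - [[2.2,-1.83,0.8],[0,0,-5],45]
    - [[3,-1.83,1],[0,0,-6.25],45]
    - [[3.6,-1.83,1.2],[0,0,-7.5],45]
    - [[3.95,-1.83,1.4],[0,0,-8.75],45]
    - [[3.95,-1.83,1.45],[0,0,-10],45]
    - [[3.95,-1.83,1.45],[0,0,-11.25],45]
    - [[3.95,-1.83,1.45],[0,0,-11.25],45]

```text
time_s: 8.32
eef_pos: [0.5947, 0.2629, 0.1188]
eef_rot: [-0.001, 0.7, 0.714, -0.001]
wrist_force: [0.6, 1.0, -0.4]
opening: 0.454
```

```bash
python3 -c "
from h import *
state(); go(-.053,.34,.028,np.pi/2)"
```

```text
t 8.325 tcp board [-0.0518  0.3457] z 0.1188 F [ 0.6  1.  -0.4] open 0.45 q [0.23 0.47 1.5  0.   1.18 0.21]
shift [-0.09 -0.02  1.51] turn [-0.01  0.   -0.01] target [0.594 0.257 0.028]
```

>>> move_arm:
  motion:
    - [[-0.09,-0.02,0.8],[0,0,0],45]
    - [[-0.09,-0.02,1.3],[0,0,0],45]
    - [[-0.09,-0.02,1.51],[0,0,0],45]
    - [[-0.09,-0.02,1.51],[0,0,0],45]
    - [[-0.09,-0.02,1.51],[0,0,0],45]

```text
time_s: 8.95
eef_pos: [0.5949, 0.2581, 0.0314]
eef_rot: [0.001, 0.699, 0.715, 0.001]
wrist_force: [0.0, -0.1, 0.4]
opening: 0.448
```

```bash
python3 -c "
from h import *
state(); go(-.053,.222,.028,np.pi/2)"
```

```text
t 8.95 tcp board [-0.0517  0.3408] z 0.0314 F [ 0.  -0.1  0.4] open 0.45 q [0.23 0.58 1.53 0.   1.03 0.2 ]
shift [-1.98 -0.02  0.06] turn [ 0.02 -0.   -0.  ] target [0.596 0.139 0.028]
```

>>> move_arm:
  motion:
    - [[-0.2,-0.02,0.04],[0,0,0],45]
    - [[-0.4,-0.02,0.04],[0,0,0],45]
    - [[-0.62,-0.02,0.04],[0,0,0],45]
    - [[-0.84,-0.02,0.04],[0,0,0],45]
    - [[-1.06,-0.02,0.04],[0,0,0],45]
    - [[-1.28,-0.02,0.04],[0,0,0],45]
    - [[-1.5,-0.02,0.04],[0,0,0],45]
    - [[-1.7,-0.02,0.04],[0,0,0],45]
    - [[-1.85,-0.02,0.04],[0,0,0],45]
    - [[-1.9,-0.02,0.04],[0,0,0],45]

```text
time_s: 10.2
eef_pos: [0.595, 0.143, 0.0273]
eef_rot: [-0.0, 0.699, 0.715, -0.0]
wrist_force: [0.1, 1.5, 1.0]
opening: 0.448
```

```bash
python3 -c "
from h import *
state(); look('m4',(-.05,.155),(-.05,.05)); go(-.053,.211,.028,np.pi/2)"
```

```text
t 10.2 tcp board [-0.0542  0.2258] z 0.0273 F [0.1 1.5 1. ] open 0.45 q [ 0.04  0.52  1.63 -0.    0.99  0.02]
sea_panel top [-0.0499  0.1545  0.0199] 0.71 1225
sea_panel side [-0.0521  0.1626 -0.0265] 0.903 928
sand_panel top [-0.0514  0.0517 -0.027 ] 0.032 2049
sand_panel side [-0.0524  0.046   0.0143] 0.153 1312
shift [-0.26  0.02 -0.01] turn [-0.    0.    0.01] target [0.596 0.128 0.028]
```

View pics/m4s.png

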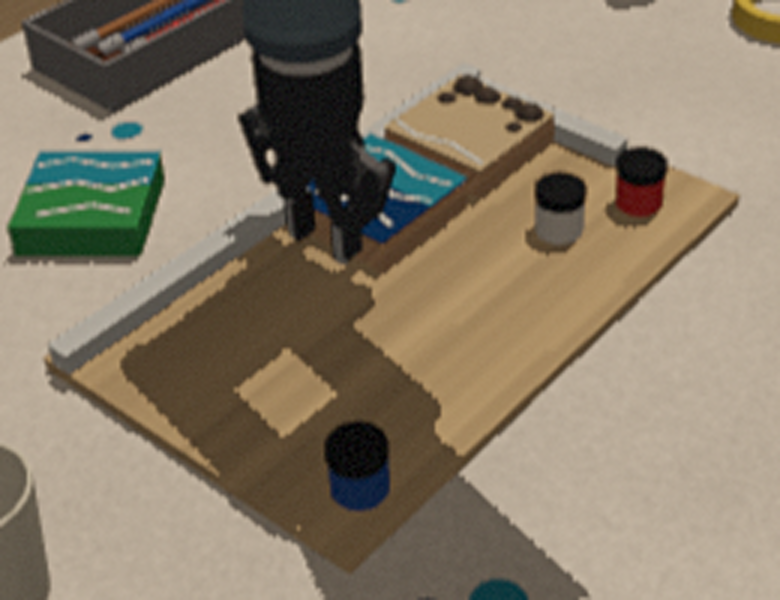

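Sea has slid along the fence and is now about 13 mm from the sand panel (joint near crop (425,145)). I'll close up slowly.

>>> move_arm:
  motion:
    - [[-0.06,0.01,0],[0,0,0],45]
    - [[-0.12,0.01,0],[0,0,0],45]
    - [[-0.16,0.01,0],[0,0,0],45]
    - [[-0.19,0.01,0],[0,0,0],45]
    - [[-0.22,0.01,0],[0,0,0],45]
    - [[-0.22,0.01,0],[0,0,0],45]

```text
time_s: 11.25
eef_pos: [0.5961, 0.1302, 0.0275]
eef_rot: [0.0, 0.699, 0.715, 0.0]
wrist_force: [0.0, 0.7, 0.3]
opening: 0.448
```

>>> move_arm:
  motion:
    - [[-0.03,0,0],[0,0,0],45]
    - [[-0.06,0,0],[0,0,0],45]
    - [[-0.08,0,0],[0,0,0],45]
    - [[-0.08,0,0],[0,0,0],45]

```text
time_s: 11.75
eef_pos: [0.5961, 0.127, 0.0276]
eef_rot: [-0.0, 0.699, 0.715, 0.001]
wrist_force: [0.0, 7.5, -0.6]
opening: 0.455
```

>>> move_arm:
  motion:
    - [[-0.03,0,0],[0,0,0],45]
    - [[-0.05,0,0],[0,0,0],45]
    - [[-0.05,0,0],[0,0,0],45]

```text
time_s: 12.12
eef_pos: [0.5961, 0.127, 0.0276]
eef_rot: [-0.002, 0.699, 0.715, 0.003]
wrist_force: [1.6, 18.5, -0.9]
opening: 0.45
```

Stalled at 18.5 N, so the panels are closed up against the stop. Back off, lift and check.

>>> move_arm:
  motion:
    - [[0.3,0,0],[0,0,0],45]
    - [[0.5,0,0],[0,0,0],45]
    - [[0.5,0,-1],[0,0,0],45]
    - [[0.5,0,-2],[0,0,1.2],45]
    - [[0.5,1,-2.5],[0,0,2.5],45]
    - [[0.5,2,-3],[0,0,3.7],45]
    - [[0.5,3,-3],[0,0,5],45]
    - [[0.5,4,-3],[0,0,6.2],45]
    - [[0.5,4,-3],[0,0,7.5],45]
    - [[0.5,4,-3],[0,0,8.7],45]

```text
time_s: 13.38
eef_pos: [0.8358, 0.1577, 0.204]
eef_rot: [0.0, 0.983, 0.185, -0.002]
wrist_force: [-0.3, 0.5, -0.4]
opening: 0.452
```

```bash
python3 -c "
from h import *
state(); look('m5',(-.05,.15),(-.05,.05)); go(-.15,.15,.1,0);go(-.15,.15,.028,0)"
```

```text
t 13.375 tcp board [0.1869 0.2352] z 0.204 F [-0.3  0.5 -0.4] open 0.45 q [ 0.05  0.85  0.72 -0.    1.57  1.25]
sea_panel top [-0.0502  0.1486  0.0118] 0.076 1950
sea_panel side [-0.0509  0.1471 -0.0074] 0.063 1618
sand_panel top [-0.0515  0.0494 -0.0234] 0.027 2111
sand_panel side [-0.0535  0.041   0.0068] 0.25 1220
shift [-5.75 -0.63  1.8 ] turn [ 0.   -0.    2.57] target [0.501 0.065 0.1  ]
shift [-5.75 -0.63  3.  ] turn [ 0.   -0.    2.57] target [0.501 0.065 0.028]
```

View pics/m5.png

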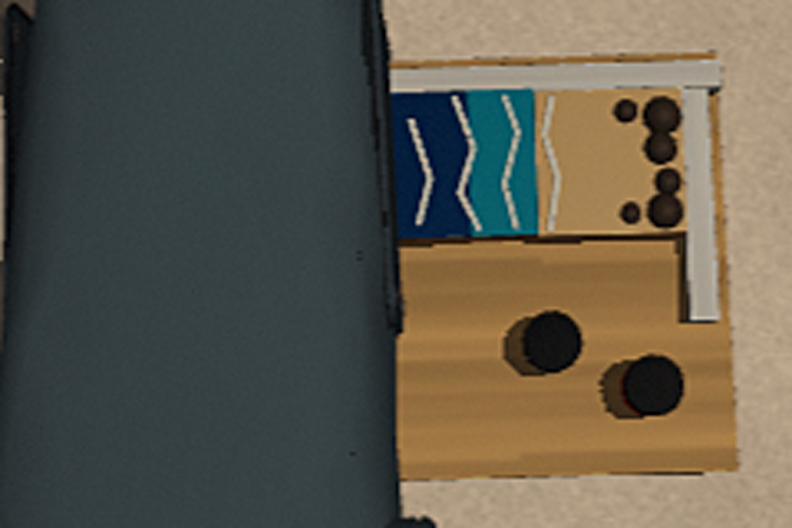

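The panels are closed with no visible gap at crop column 537. The arm went forward rather than back, but it was high and clear. For a final flush press into the fence I'll use shut fingers on the near face, clear of the white pot.

>>> move_arm:
  motion:
    - [[-0.5,-0.1,0],[0,0,0.5],0]
    - [[-1.2,-0.2,0.2],[0,0,1],0]
    - [[-2.1,-0.3,0.4],[0,0,1.5],0]
    - [[-3.1,-0.35,0.6],[0,0,2],0]
    - [[-4.1,-0.4,0.8],[0,0,2.57],0]
    - [[-5.1,-0.4,0.9],[0,0,2.57],0]
    - [[-5.8,-0.4,1],[0,0,2.57],0]
    - [[-5.8,-0.4,1],[0,0,2.57],0]
    - [[-5.8,-0.4,1],[0,0,2.57],0]

```text
time_s: 14.8
eef_pos: [0.5044, 0.0517, 0.1486]
eef_rot: [0.0, 1.0, 0.01, 0.001]
wrist_force: [0.5, 0.1, 0.9]
opening: 0.0
```

```bash
python3 -c "
from h import *
state(); look('m6',(-.05,.15),(-.05,.05)); go(-.14,.165,.028,0)"
```

```text
t 14.8 tcp board [-0.1468  0.1365] z 0.1486 F [0.5 0.1 0.9] open 0.0 q [-0.13  0.13  1.86  0.    1.15  1.42]
sea_panel top none
sea_panel side [-0.0525  0.1466  0.0294] 0.038 1766
sand_panel top [-0.0463  0.0437 -0.1373] 2.852 547
sand_panel side [-0.0528  0.039   0.0179] 0.386 1083
shift [ 0.12 -0.47  1.99] turn [-0.   -0.   -0.01] target [0.511 0.08  0.028]
```

>>> move_arm:
  motion:
    - [[0.06,-0.45,0],[0,0,0],0]
    - [[0.06,-0.45,0.8],[0,0,0],0]
    - [[0.06,-0.45,1.5],[0,0,0],0]
    - [[0.06,-0.45,1.95],[0,0,0],0]
    - [[0.06,-0.45,1.97],[0,0,0],0]
    - [[0.25,-0.45,1.97],[0,0,0],0]
    - [[0.4,-0.45,1.97],[0,0,0],0]
    - [[0.5,-0.45,1.97],[0,0,0],0]
    - [[0.54,-0.45,1.97],[0,0,0],0]
    - [[0.54,-0.45,1.97],[0,0,0],0]

```text
time_s: 16.35
eef_pos: [0.5351, 0.0794, 0.0294]
eef_rot: [0.0, 1.0, 0.01, 0.0]
wrist_force: [0.3, -0.8, -1.1]
opening: -0.001
```

>>> move_arm:
  motion:
    - [[0.03,0,0.02],[0,0,0],0]
    - [[0.06,0,0.02],[0,0,0],0]
    - [[0.08,0,0.02],[0,0,0],0]
    - [[0.08,0,0.02],[0,0,0],0]

```text
time_s: 16.85
eef_pos: [0.5371, 0.0797, 0.0272]
eef_rot: [-0.0, 1.0, 0.01, -0.003]
wrist_force: [-8.2, -0.1, 5.3]
opening: 0.002
```

>>> move_arm:
  motion:
    - [[0.03,0,0],[0,0,0],0]
    - [[0.03,0,0],[0,0,0],0]
    - [[-0.3,0,0],[0,0,0],0]
    - [[-0.5,0,-0.1],[0,0,0],0]
    - [[-0.5,0,-1.1],[0,0,0],0]
    - [[-0.5,-0.5,-2.1],[0,0,0],0]
    - [[-1.5,-1,-3],[0,0,0],0]
    - [[-2.5,-1.5,-3],[0,0,0],0]
    - [[-3.2,-2.5,-3],[0,0,0],0]
    - [[-3.2,-2.5,-3],[0,0,0],0]

```text
time_s: 18.1
eef_pos: [0.3431, 0.227, 0.209]
eef_rot: [-0.001, 1.0, 0.011, 0.001]
wrist_force: [0.6, 0.0, 0.6]
opening: 0.002
```

```bash
python3 -c "
from h import *
state(); look('m7',(-.05,.15),(-.05,.05)); b=np.load('board.npy')
for n,z in(('pot_blue',.054),('pot_white',.054),('pot_red',.054)):
    print(n,[(round(r['score'],2),(np.array(r['centre'])*[640,480]).round()) for r in spotter.outline_of('top',n)[:3]])"
```

```text
t 18.1 tcp board [-0.3042  0.3154] z 0.209 F [0.6 0.  0.6] open 0.0 q [ 0.29 -0.18  2.03  0.    1.29  1.84]
sea_panel top [-0.0501  0.1497  0.003 ] 0.043 2073
sea_panel side none
sand_panel top [-0.0515  0.05   -0.0048] 0.044 2034
sand_panel side [-0.0111  0.0166  0.6801] 3.005 316
pot_blue [(0.57, array([218., 313.]))]
pot_white [(0.49, array([345., 284.]))]
pot_red [(0.85, array([377., 295.])), (0.6, array([284., 268.]))]
```

View pics/m7.png

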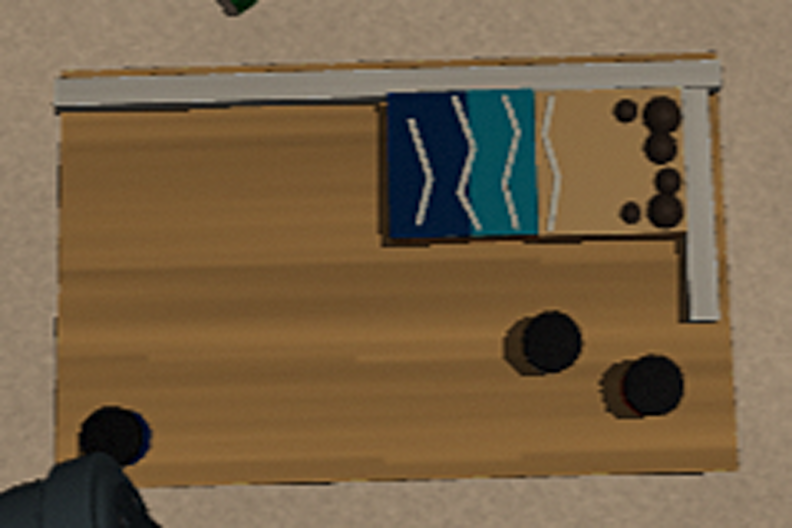

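View pics/m7s.png

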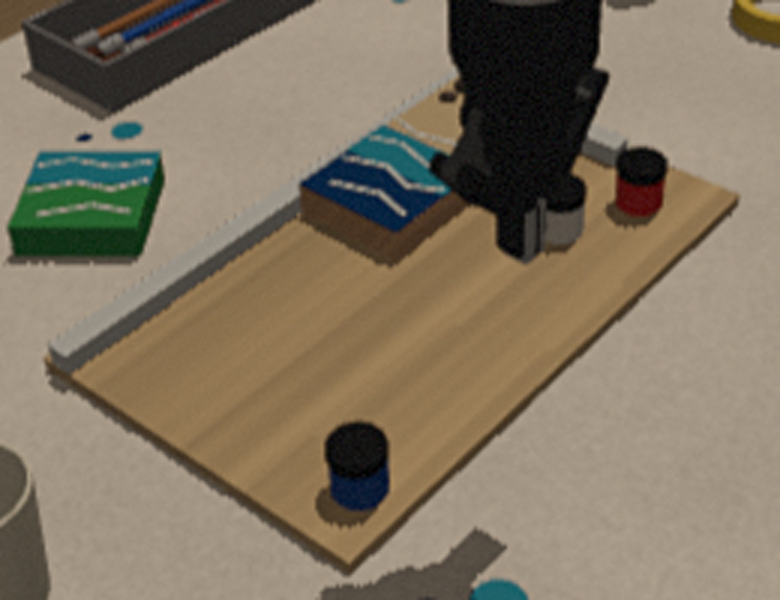

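Sea is flush against the fence and closed up on sand, with the joint at crop column 537. The pots are where they were and the arm is clear, so I'm handing in.

```bash
python3 -c "
from h import *
print(workorder.hand_in())"
```

```text
the job is handed in; nothing more can be done
None
```

The sea panel now lies square against the long fence and closed up on the sand panel. I handed the job in after about 18 s of robot time; no verdict is reported.

**What I did:** I pushed the panel +x into the fence with the half-open fingers (stalled at 16.5 N). I then pushed it along the fence into the sand panel until that met the stop (18.5 N). Last came a light press into the fence with the fingers shut. That press stalled at the same depth as the first contact, so the panel had not come off the fence.

**Last checks (top camera, board frame):**

| Panel | x (mm) | y (mm) | Yaw (rad) |
|---|---|---|---|
| Sea | -50.1 | 149.7 | 0.003 |
| Sand | -51.5 | 50.0 | -0.005 |

- **Gap:** none shows between the panels. The sand panel is seated against the stop and still about 1.5 mm off the fence, as it started.
- **Pots:** all three stand within 1 to 3 pixels of where they were.

**Checks that failed or disagreed:**
- **Last side view:** the gripper hid part of the panels, so the sea panel was not found there and the sand panel fit was meaningless.
- **Earlier side views:** unhidden side fits of the sea panel differed from the top camera by up to 3 mm. The sand panel fits differed by more once it was partly hidden.
- **Wrong-way move:** one retreat went forward instead of back, high and clear of everything.

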